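Load the fat electrode holder into the bench tungsten grinder

TASK

Get the tungsten grinder ready for a thick electrode: turn the bar knob on its leaning head so that the window of the dust cover stands squarely over the wider of the two guide holes, its pointer at the tick mark there. Then pick the fatter of the two electrode holders off the bench, drop it nose-down into that guide and press it in past the sprung catch until its shoulder sits on the head, fully home, and let go. Leave the slimmer holder, the powder jar and the rod box and tube where they are.

Things in the scene. Friction and masses are not known exactly. Their poses are not given: they have to be found in the camera images.
- grinder: Grey bench tungsten grinder, fixed; place and yaw vary. Base 250 x 150 mm, 172 mm high. Origin: centre of its underside; x to the motor (away from the robot), z up. In front a 120 mm square aluminium head with a flat face, normal 0.44 rad from vertical, tipped to the grinder's -x (the operator); face centre at (-50, 0, 137) mm. Motor behind under 124 mm high.
- selector (a joint): Angle (rad) of the round steel dust cover (radius 52, 4 mm thick) lying on the face, about the face's normal, + anticlockwise seen from in front; range -1.15 to 1.15. Its one window, a wedge 1.24 rad wide, open at the rim, is where the black bar knob points: at 0 straight up-slope, +0.75 squarely over the wide guide, -0.75 the slim one. Friction 0.1 N m.
- selector_grip (a point): Point to grip on the bar knob: on the cover's axis, 24 mm above the cover's top. z: the face's normal, outwards; x: along the bar, to the window, turns with the cover. Bar 14 mm thick (y), from -23.5 to +14.5 mm in x, ends 9 mm above this point; a hub of radius 16.5 mm ends 17 mm below it.
- wide_guide (a point): Centre of the wide guide's mouth in the plane of the face, 4.6 mm under the cover's top: hole 21 mm wide, 72 mm deep, 34 mm from the cover's axis, the left one seen by the operator. z: out along its axis (the face's normal); x: up the slope. 42 mm down a sprung ball on the up-slope side drags on the shank (5 to 15 N) and snaps into its groove when home.
- slim_guide (a point): Centre of the mouth of the slim guide, a round hole of 16 mm diameter beside the wide one, at right; not used. Axes as for wide_guide.
- fat_holder: Fatter electrode holder, lying, nose towards +y (the grinder's side) within 40 deg, 154 mm long, 0.17 kg. Along x to the nose: dark end button 8 mm long, 20 mm wide; aluminium barrel, octagonal, 26 mm across flats (flats at the sides), 80 mm long; steel shank 18 mm thick, 66 mm long with a groove, the last 14 mm a brass cone to 8 mm. Origin: underside at the barrel's middle; axis 13 mm above.
- fat_holder_shoulder (a point): Centre of the front end of the fat holder's barrel, where the 66 mm long shank begins. Axes as its body. Home in the guide, this point is at point wide_guide and its x axis points down the hole.
- fat_holder_nose (a point): Centre of the fat holder's nose, the front end of its cone. Axes as its body.
- fat_holder_tail (a point): Centre of the flat end of the fat holder's end button. Axes as its body.
- slim_holder: The slimmer electrode holder, built alike: barrel 20 mm across flats and 70 mm long, shank 13 mm in diameter, 144 mm long over all. Lies beside the fat one, nearer or farther than it. Origin: on the underside at the barrel's middle, x towards the nose. To be left alone.
- rod_tube: Tube of electrodes, 182 mm long, 19 mm in diameter, lying in front of the grinder at the right; origin under its middle, y along it. To be left alone.
- rod_box: Flat box of electrodes, 35 x 170 x 18 mm, lying in front of the grinder at the left; origin under its middle, y along it. To be left alone.
- powder_jar: White jar with a screw cap, 44 mm in diameter and 102 mm high, standing right of the grinder; origin under its middle, z up. To be left alone.
There are look-alikes about, which are no part of the job. Leave any turquoise look-alike of the fat_holder alone.

How it is judged:
On the way, in this order (a step that is already met when the one before it is completed fails the run):
1. the window of the dust cover is over the wide guide (selector within 0.14 rad of 0.75) before the holder enters (value of joint selector between 0.61 and 0.89 rad and distance between fat_holder_nose and wide_guide above 0.05 m), for 0.2 s.
2. the fat holder's nose is in the wide guide (20 mm down or more) (z of fat_holder_nose in the frame of wide_guide between -0.08 and -0.02 m and angle between the x axis of fat_holder and the z axis of wide_guide, either way round below 0.25 rad and x of fat_holder_nose in the frame of wide_guide between -0.008 and 0.008 m and y of fat_holder_nose in the frame of wide_guide between -0.008 and 0.008 m), for 0.1 s.
At the end, for the whole second after the job is handed in: The fat holder stands nose-down in the wide guide, released, at rest, its shoulder within 5 mm of the mouth's centre, its axis within 0.1 rad of the guide's; the selector within 0.14 rad of that mark (0.75); slim holder, rod tube, rod box and powder jar moved under 30 mm, jar not tipped (distance between fat_holder_shoulder and wide_guide below 0.005 m and angle between the x axis of fat_holder and the z axis of wide_guide, either way round below 0.1 rad and z of fat_holder_nose in the frame of wide_guide below -0.06 m and value of joint selector between 0.61 and 0.89 rad and linear speed of fat_holder below 0.02 m/s and contact force between the fingers and fat_holder below 0.1 N); the robot touches nothing.
It fails at once if the slim holder is moved more than 30 mm (distance of slim_holder from where it was at the start of the episode above 0.03 m).
It fails at once if the rod tube is moved more than 30 mm (distance of rod_tube from where it was at the start of the episode above 0.03 m).
It fails at once if the rod box is moved more than 30 mm (distance of rod_box from where it was at the start of the episode above 0.03 m).
It fails at once if the powder jar is moved more than 30 mm or tipped (distance of powder_jar from where it was at the start of the episode above 0.03 m or angle between powder_jar's own z axis and vertical above 0.35 rad).
It also fails if it takes over 61 s, if anything falls off the work surface, if the arm or the gripper's body presses on something with over 40 N, if the wrist force passes 120 N, or if a joint passes its speed limit or range.

ROBOT

A 6-joint arm with a two-finger parallel gripper is mounted at the origin on a cart in front of the work surface, level with it; the furniture and walls round the work are solid. World frame = base frame: x ahead of the robot, y to its left, z up, the work surface at z = 0. Lengths are in m, angles in rad, forces in N, time in s.
With the tool pointing down it reaches from about 0.375 to 0.825 m from the base axis. Payload 5.5 kg.
Tool frame: the origin (TCP) lies midway between the tips of the shut fingers; the grasp point (between the pads) lies 19 mm behind it; z points along the fingers, y is the line along which they close (so a half turn about z gives the same grasp; the last joint's range is limited). The gripper opens to 85 mm and grips with 20 to 120 N. Pads are 22 mm wide; open, the fingers measure 114 mm over their backs; the gripper's body (76 mm by 85 mm) begins 54 mm behind the grasp point. The pads swing forward as they close: fully open they stand 13 mm farther back than shut.
Start: joints at [-1.207, 0.314, -0.047, 1.21, 0, 1.571], TCP at [0.213, -0.561, 0.231] pointing down, gripper open.
Joint ranges: [-2.67, 2.67], [-0.69, 1.73], [-1.03, 1.25], [-2.08, 2.16], [-1.42, 1.45], [-3.14, 3.14]. Speed limits (rad/s): [2.39, 2.39, 3.01, 3.14, 3.14, 3.14].

INTERFACE

Orientations are given as a unit quaternion [x, y, z, w].
In Python, from workcell import ctrl gives the robot as it stands.
- The arm moves only by the tool send_rows, never from a script. Its argument "motion" is a list of rows, each an object of numbers: "gripper": the opening, from 0 (shut) to 1 (fully open); "x", "y", "z": the shift along the tool's x, y, z in units of 50 mm (1.0 is 50 mm); "spin": the turn about the tool's z in units of 5 degrees (1.0 is 5 degrees). A call has 1 to 5 rows; each row is the pose to reach, as a shift and turn from the pose commanded when the call began, along the tool's axes at that moment; what a row does not reach only later rows make up. A row lasts 1/8 s, in which the tool goes at most 62.5 mm and 10.7 degrees, less where a joint would pass 70% of its speed; a pose out of reach is approached as far as the arm can. A call with a gripper value outside its range is refused whole. The fingers move at their own pace and stop on an object; "newtons" is the grip in N (left out, the last holds). Time passes only in rows, so rows that repeat a pose let the fingers close. It gives the time, the measured TCP pose, the force, the opening and the grip force at its end, in the units of the state.
- ctrl.get_state(): the state, without advancing time (a new reading comes with each control period).
- ctrl.get_image(name): name is "side" or "top" or "wrist"; returns the picture (400x640x3 uint8, blue, green, red); there is no depth.
- ctrl.get_calibration(name): a dict with "fx", "fy", "cx", "cy" (pixels), "dist" ([k1, k2, p1, p2, k3] as OpenCV has them; the pictures are not rectified), "rvec" (rotation vector, rad) and "tvec" (3), from world to camera coordinates, as OpenCV has them; the wrist camera has in their place "hand_eye" (4x4, takes a point from camera to tool coordinates, whose origin is the TCP and whose axes are the flange's). Camera axes: x right, y down, z forward; pixel columns grow to the right and rows downward; lengths in m; the calibration is good to about 2 mm. A picture is of the moment at which its call begins: read the wrist's pose just before it. get_calibration takes no time and is no camera call.
- ctrl.close_job(): hands the job in; it is judged then, once.
Trained networks look in the newest picture that a camera, given by its name, has taken for a name from the list of things; names that differ only in an ending like _2 or _b are one class to them, and where a whole thing is asked for, a point or a joint stands for the part that bears it (a point fixed in the world has none). Each returns a list of dicts, best first, with "confidence" (0 to 1); they miss things now and then, are a little off and sometimes report something else, mostly with a low value. They report only what shows in the picture. A call takes as long as a camera call. They do not tell look-alikes from the thing itself.
- ctrl.masks_of(camera, name): "region" (400x640 bool, what is visible of it).
- ctrl.landmark_of(camera, name): "point" ([x, y, z] in m, in world coordinates, good to about 4 mm: a listed point, or the origin of a listed thing).
The state is a dict: "clock": time; "joint_pos": joint angles; "qvel": joint speeds; "effort": joint torques, N m; "tool_pos": TCP position; "orientation": TCP orientation; "contact_force": force on the tool from outside, world axes, zero at the start; "torque": the same for the moment, N m; "opening": finger opening in m; "grasp_force": force on a finger pad.
Only numpy, scipy, OpenCV 4.12 (cv2) and the standard library are available. Lean on these libraries where they do the work, as an engineer would, in place of code of your own. Each camera call takes 0.05 s, during which the arm holds its last target. There are 200 camera calls.

## Working session

There is one attempt and no reset: what is moved stays moved. The work goes in short steps, Python scripts to look and compute and a tool call to move; the robot and the scene stay as the last step left them, time stands still between calls to the robot, and variables do not carry over. Pictures are saved under pics/ and viewed, at most 13 in all, crops included, and the job is handed in when it is done.

Besides the shell and the picture viewer there is one more tool, called after "Request:" by a JSON object that holds its "name" and its "arguments", one argument or row to a line. send_rows: Moves the arm, as the interface text tells. Its arguments: {"type":"object","properties":{"motion":{"type":"array","items":{"type":"object","properties":{"gripper":{"type":"number"},"x":{"type":"number"},"y":{"type":"number"},"z":{"type":"number"},"spin":{"type":"number"}}}},"newtons":{"type":"number"}},"required":["motion"]}

```bash
mkdir -p pics; ls
cat > h.py <<'E'
import numpy as np,cv2
from scipy.spatial.transform import Rotation as R
from workcell import ctrl
def pose():
    s=ctrl.get_state(); return np.array(s["tool_pos"]),R.from_quat(s["orientation"]).as_matrix(),s
def proj(cam,P):
    c=ctrl.get_calibration(cam);K=np.array([[c["fx"],0,c["cx"]],[0,c["fy"],c["cy"]],[0,0,1.]])
    P=np.atleast_2d(np.array(P,float))
    if "hand_eye" in c:
        p,r,_=pose();T=np.eye(4);T[:3,:3]=r;T[:3,3]=p
        W=np.linalg.inv(T@np.array(c["hand_eye"])); rv=cv2.Rodrigues(W[:3,:3])[0];tv=W[:3,3]
    else: rv,tv=np.array(c["rvec"]),np.array(c["tvec"])
    return cv2.projectPoints(P,rv,tv,K,np.array(c["dist"]))[0][:,0]
E
python3 - <<'E'
from h import *
for c in("top","side"):
    im=ctrl.get_image(c);cv2.imwrite(f"pics/{c}0.png",im)
    for n in["grinder","selector_grip","wide_guide","slim_guide","fat_holder","fat_holder_shoulder","fat_holder_nose","fat_holder_tail","slim_holder","rod_tube","rod_box","powder_jar"]:
        print(c,n,[(np.round(d["point"],3).tolist(),round(d["confidence"],2),proj(c,d["point"])[0].round().tolist()) for d in ctrl.landmark_of(c,n)])
print(pose())
E
```

```text
pics
top grinder [([0.599, -0.041, 0.004], 0.87, [271.0, 180.0])]
top selector_grip [([0.54, -0.045, 0.164], 0.58, [266.0, 198.0])]
top wide_guide [([0.573, -0.02, 0.146], 0.87, [257.0, 185.0])]
top slim_guide [([0.577, -0.064, 0.152], 0.68, [274.0, 183.0])]
top fat_holder [([0.602, -0.3, 0.002], 0.91, [363.0, 179.0]), ([0.726, -0.372, 0.005], 0.88, [388.0, 136.0])]
top fat_holder_shoulder [([0.762, -0.378, 0.009], 0.96, [390.0, 123.0]), ([0.616, -0.274, 0.015], 0.58, [354.0, 174.0])]
top fat_holder_nose [([0.831, -0.387, 0.012], 0.88, [393.0, 99.0]), ([0.648, -0.211, 0.013], 0.86, [331.0, 163.0]), ([0.384, 0.056, 0.001], 0.71, [236.0, 256.0])]
top fat_holder_tail [([0.576, -0.347, 0.011], 0.8, [380.0, 188.0]), ([0.677, -0.371, 0.012], 0.59, [388.0, 153.0])]
top slim_holder [([0.497, -0.32, -0.002], 0.62, [370.0, 216.0]), ([0.541, -0.045, 0.168], 0.24, [266.0, 197.0])]
top rod_tube [([0.398, -0.13, 0.002], 0.69, [302.0, 252.0])]
top rod_box [([0.384, 0.056, 0.003], 0.96, [236.0, 257.0]), ([0.603, -0.304, 0.0], 0.39, [364.0, 179.0])]
top powder_jar [([0.709, -0.233, -0.001], 0.53, [33
[... 1489 characters left out ...]
t_pos': array([-1.20702340e+00,  3.13514130e-01, -4.70693502e-02,  1.21017908e+00,
       -1.31553898e-06,  1.57081674e+00]), 'qvel': array([ 5.53018877e-05, -5.68147479e-04,  4.76963840e-05, -1.38085435e-03,
       -1.08044849e-03,  1.02309648e-03]), 'effort': array([-3.16550257e-03, -5.39457572e+01,  3.40047026e+01,  1.51258024e-03,
       -2.68685699e-04, -7.65673946e-06]), 'tool_pos': array([ 0.21348889, -0.56075683,  0.23130448]), 'orientation': array([9.83506056e-01, 1.80875197e-01, 2.40765071e-06, 1.67262501e-05]), 'contact_force': array([-0.52315471,  0.29550515,  0.3854035 ]), 'torque': array([0.02049473, 0.00572046, 0.03089368]), 'grasp_force': 0.0, 'opening': 0.08520084478524265})
```

Run:
```python
import cv2,numpy as np
a=cv2.imread("pics/top0.png")[80:280,200:420];b=cv2.imread("pics/side0.png")[120:330,220:500]
a=cv2.resize(a,(400,364),interpolation=3);b=cv2.resize(b,(400,300),interpolation=3)
z=np.zeros((600,800,3),np.uint8)
z[:364,:400]=a;z[:300,400:]=b
t=cv2.imread("pics/top0.png")[170:235,225:315];z[311:600,400:]=cv2.resize(t,(400,289),interpolation=3)
cv2.imwrite("pics/v1.png",z)
```

```text
(no output)
```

View pics/v1.png

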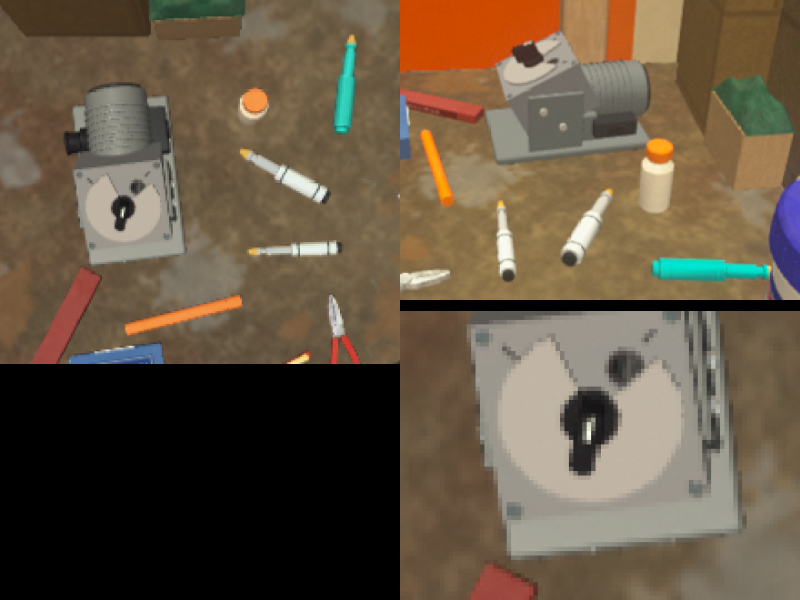

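Candidates for the holder in the top view are the white fat one at (363,179), the white slim one at (370,216) and the turquoise look-alike at (388,136). The crop confirms the fat white one at (363,179), with its nose toward +y. The cover window is near up-slope or slightly right, with the bar's tail pointing down at top px ~(266,203). I'll go above the knob first.

Request:
{"name": "send_rows", "arguments": {
  "motion": [
    {"x": 9.75,"y": -7.3,"spin": 5.1,"gripper": 1},
    {"x": 9.75,"y": -7.3,"spin": 5.1,"gripper": 1},
    {"x": 9.75,"y": -7.3,"spin": 5.1,"gripper": 1},
    {"x": 9.75,"y": -7.3,"spin": 5.1,"gripper": 1},
    {"x": 9.75,"y": -7.3,"spin": 5.1,"gripper": 1}
  ]
}}

```text
invalid input at $.motion[0]: expected keys gripper, x, y, z, spin
```

Request:
{"name": "send_rows", "arguments": {
  "motion": [
    {"x": 9.75,"y": -7.3,"z": 0,"spin": 5.1,"gripper": 1},
    {"x": 9.75,"y": -7.3,"z": 0,"spin": 5.1,"gripper": 1},
    {"x": 9.75,"y": -7.3,"z": 0,"spin": 5.1,"gripper": 1},
    {"x": 9.75,"y": -7.3,"z": 0,"spin": 5.1,"gripper": 1},
    {"x": 9.75,"y": -7.3,"z": 0,"spin": 5.1,"gripper": 1}
  ]
}}

```text
clock: 1.92
tool_pos: [0.38, -0.2976, 0.2316]
orientation: [0.999, -0.041, 0.0, 0.0]
contact_force: [0.7, 0.1, -0.3]
opening: 0.0852
grasp_force: 0.0
```

Request:
{"name": "send_rows", "arguments": {
  "motion": [
    {"x": 2.76,"y": -5.27,"z": 0,"spin": 0,"gripper": 0.6},
    {"x": 2.76,"y": -5.27,"z": 0,"spin": 0,"gripper": 0.6},
    {"x": 2.76,"y": -5.27,"z": 0,"spin": 0,"gripper": 0.6},
    {"x": 2.76,"y": -5.27,"z": 0,"spin": 0,"gripper": 0.6},
    {"x": 2.76,"y": -5.27,"z": 0,"spin": 0,"gripper": 0.6}
  ]
}}

```text
clock: 2.55
tool_pos: [0.5393, -0.0454, 0.2315]
orientation: [0.999, -0.04, 0.0, -0.0]
contact_force: [0.3, -1.1, 0.2]
opening: 0.0511
grasp_force: 0.0
```

```bash
cat >> h.py <<'E'
def marks(cam,names):
    for n in names:
        print(cam,n,[(np.round(d["point"],4).tolist(),round(d["confidence"],2)) for d in ctrl.landmark_of(cam,n)])
E
python3 - <<'E'
from h import *
p,r,s=pose();print(p.round(4),r.round(3).tolist(),s["joint_pos"].round(2))
im=ctrl.get_image("wrist");cv2.imwrite("pics/w1.png",im)
marks("wrist",["selector_grip","wide_guide","slim_guide","grinder"])
marks("top",["selector_grip"])
# predicted features
yaw=.1;o=np.array([.600,-.0405,0]);Rg=R.from_euler("z",yaw).as_matrix()
n=np.array([-np.sin(.44),0,np.cos(.44)]);u=np.array([np.cos(.44),0,np.sin(.44)]);y=np.array([0,1,0])
f=np.array([-.05,0,.137])
for a in(-.75,.75): print("guide",a,proj("wrist",o+Rg@(f+.034*(np.cos(a)*u+np.sin(a)*y))).round())
c=f+.0376*n
for a in np.arange(-.4,.5,.1):
    print(round(a,1),proj("wrist",[o+Rg@(c-.0235*(np.cos(a)*u+np.sin(a)*y)),o+Rg@(c+.0145*(np.cos(a)*u+np.sin(a)*y))]).round().tolist())
E
```

```text
[ 0.5393 -0.0454  0.2315] [[0.997, -0.08, 0.001], [-0.08, -0.997, 0.0], [0.001, -0.0, -1.0]] [-0.08  0.2  -0.19  1.18  0.    3.14]
wrist selector_grip [([0.5426, -0.0478, 0.1621], 0.56)]
wrist wide_guide [([0.5681, -0.0218, 0.1491], 0.57)]
wrist slim_guide [([0.5759, -0.0674, 0.1486], 0.91)]
wrist grinder [([0.6019, -0.0342, -0.0035], 0.77), ([0.5727, -0.3432, 0.0104], 0.33)]
top selector_grip [([0.5395, -0.0448, 0.1636], 0.58)]
guide -0.75 [[341. 159.]]
guide 0.75 [[279. 170.]]
-0.4 [[312.0, 246.0], [324.0, 210.0]]
-0.3 [[315.0, 246.0], [322.0, 209.0]]
-0.2 [[318.0, 246.0], [320.0, 209.0]]
-0.1 [[321.0, 246.0], [318.0, 210.0]]
-0.0 [[325.0, 245.0], [316.0, 210.0]]
0.1 [[328.0, 245.0], [313.0, 210.0]]
0.2 [[331.0, 244.0], [311.0, 211.0]]
0.3 [[333.0, 243.0], [309.0, 212.0]]
0.4 [[336.0, 242.0], [308.0, 213.0]]
```

View pics/w1.png

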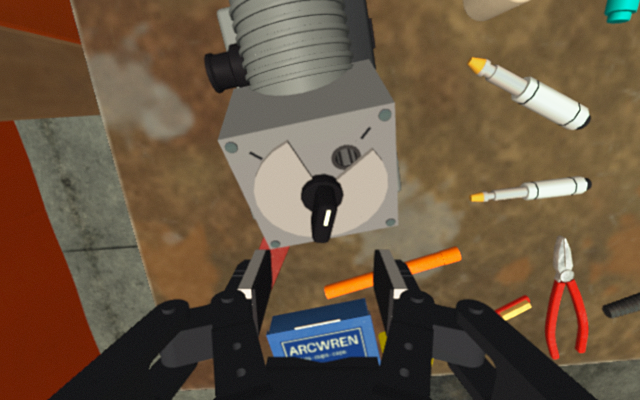

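```bash
cat >> h.py <<'E'
n=np.array([-np.sin(.44),0,np.cos(.44)]);u=np.array([np.cos(.44),0,np.sin(.44)]);yy=np.array([0,1,0]);f=np.array([-.05,0,.137])
def g2w(P,o,yaw): return np.array([o[0],o[1],0])+np.atleast_2d(P)@R.from_euler("z",yaw).as_matrix().T
def polar(r,a,h): return f+r*(np.cos(a)*u+np.sin(a)*yy)+h*n
E
python3 - <<'E'
from h import *
from scipy.optimize import least_squares
# px: slim guide, wedge rim corners L,R, bar tail top end, corners(screws at unknown) 
obs=np.array([[346,157],[289,141],[378,152],[322,240]])
def m(q):
    x,y,yaw,a=q
    return proj("wrist",g2w([polar(.034,-.75,0),polar(.052,a+.62,.0046),polar(.052,a-.62,.0046),polar(-.0235,a,.033)],(x,y),yaw))
s=least_squares(lambda q:np.r_[(m(q)-obs).ravel(),(q[0]-.6)/.002,(q[1]+.0405)/.002,(q[2]-.1)/.05],[.6,-.04,.1,-.1])
print(s.x.round(4),(m(s.x)-obs).round(1).tolist())
x=s.x
for P in(polar(0,0,.0286),polar(.034,.75,0)):print(g2w(P,x[:2],x[2]).round(4))
E
```

```text
[ 0.5996 -0.0431  0.1544 -0.4011] [[0.3, -0.2], [1.8, 0.5], [-1.9, -1.1], [-0.8, 0.8]]
[[ 0.5382 -0.0526  0.1629]]
[[ 0.5689 -0.0244  0.1476]]
```

Request:
{"name": "send_rows", "arguments": {
  "motion": [
    {"x": 0,"y": 0.05,"z": 0.8,"spin": 0,"gripper": 0.6},
    {"x": 0,"y": 0.05,"z": 1.54,"spin": 0,"gripper": 0.6},
    {"x": 0,"y": 0.05,"z": 1.54,"spin": 0,"gripper": 0.1},
    {"x": 0,"y": 0.05,"z": 1.54,"spin": 0,"gripper": 0.1},
    {"x": 0,"y": 0.05,"z": 1.54,"spin": 0,"gripper": 0.1}
  ],
  "newtons": 20
}}

```text
clock: 3.48
tool_pos: [0.5368, -0.047, 0.1548]
orientation: [0.999, -0.04, -0.001, -0.004]
contact_force: [-1.4, 12.2, -8.1]
opening: 0.0141
grasp_force: 19.6
```

Request:
{"name": "send_rows", "arguments": {
  "motion": [
    {"x": 0,"y": -0.05,"z": 0,"spin": -1.5,"gripper": 0.1},
    {"x": 0,"y": -0.05,"z": 0,"spin": -3,"gripper": 0.1},
    {"x": 0,"y": -0.05,"z": 0,"spin": -4.5,"gripper": 0.1},
    {"x": 0,"y": -0.05,"z": 0,"spin": -6,"gripper": 0.1},
    {"x": 0,"y": -0.05,"z": 0,"spin": -6,"gripper": 0.1}
  ]
}}

```text
clock: 4.1
tool_pos: [0.537, -0.0486, 0.1559]
orientation: [0.976, 0.219, -0.001, 0.0]
contact_force: [-5.5, 0.9, -1.0]
opening: 0.0136
grasp_force: 49.1
```

Request:
{"name": "send_rows", "arguments": {
  "motion": [
    {"x": 0,"y": 0,"z": 0,"spin": -1.5,"gripper": 0.1},
    {"x": 0,"y": 0,"z": 0,"spin": -3,"gripper": 0.1},
    {"x": 0,"y": 0,"z": 0,"spin": -4.3,"gripper": 0.1},
    {"x": 0,"y": 0,"z": 0,"spin": -4.3,"gripper": 0.1}
  ]
}}

```text
clock: 4.6
tool_pos: [0.5372, -0.0501, 0.1572]
orientation: [0.918, 0.397, -0.001, 0.002]
contact_force: [-9.4, -2.7, 8.9]
opening: 0.0133
grasp_force: 77.1
```

Request:
{"name": "send_rows", "arguments": {
  "motion": [
    {"x": 0,"y": 0,"z": 0,"spin": 0,"gripper": 0.6},
    {"x": 0,"y": 0,"z": 0,"spin": 0,"gripper": 0.6},
    {"x": 0,"y": 0,"z": -0.7,"spin": 0,"gripper": 0.6},
    {"x": 0,"y": 0,"z": -1.6,"spin": 0,"gripper": 0.6},
    {"x": 0,"y": 0,"z": -1.6,"spin": 0,"gripper": 0.6}
  ]
}}

```text
clock: 5.22
tool_pos: [0.541, -0.048, 0.2387]
orientation: [0.918, 0.397, 0.004, 0.002]
contact_force: [0.7, -0.2, 0.7]
opening: 0.0513
grasp_force: 0.0
```

Run:
```python
from h import *
p,r,s=pose();print(p.round(4),r[:,1].round(3),s["joint_pos"].round(2))
im=ctrl.get_image("wrist");c=im[60:310,160:480]
cv2.imwrite("pics/w2.png",cv2.resize(c,(768,600),interpolation=3))
marks("wrist",["selector_grip","wide_guide","slim_guide"]);ctrl.get_image("top")
marks("top",["selector_grip","wide_guide","slim_guide"])
```

```text
[ 0.541  -0.048   0.2387] [ 0.729 -0.684  0.006] [-0.09  0.2  -0.18  1.18  0.    2.24]
wrist selector_grip [([0.5432, -0.0458, 0.1607], 0.88)]
wrist wide_guide [([0.5665, -0.0206, 0.1497], 0.6)]
wrist slim_guide [([0.5724, -0.0672, 0.1498], 0.91)]
top selector_grip [([0.5415, -0.0468, 0.165], 0.63)]
top wide_guide [([0.5745, -0.0201, 0.1479], 0.59)]
top slim_guide [([0.5752, -0.0627, 0.1521], 0.71)]
```

View pics/w2.png

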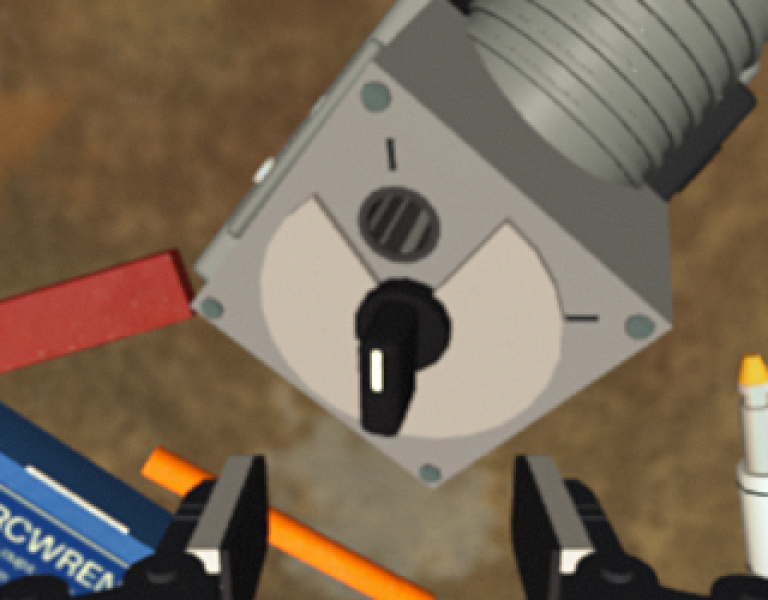

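The wide guide is centred in the open window: hole at crop (400,223), window corners at (315,197) and (508,222), tick at (392,153). I'll fit the numbers now.

Run:
```python
from h import *
from scipy.optimize import least_squares
obs=np.array([[400,223],[315,197],[508,222],[670,325],[433,487],[197,303],[374,62],[410,487-487+335]],float)[:7]/2.4+[160,60]
def m(q):
    x,y,yaw,a=q; s=.06
    return proj("wrist",g2w([polar(.034,.75,0),polar(.052,a+.62,.0046),polar(.052,a-.62,.0046),f+s*u-s*yy,f-s*u-s*yy,f-s*u+s*yy,f+s*u+s*yy],(x,y),yaw))
s=least_squares(lambda q:(m(q)-obs).ravel(),[.6,-.04,.1,.7],loss="soft_l1")
print(s.x.round(4),(m(s.x)-obs).round(1).tolist())
x=s.x
for P in(polar(0,0,.0286),polar(.034,.75,0),polar(.034,-.75,0)):print(g2w(P,x[:2],x[2]).round(4))
marks("wrist",["fat_holder","fat_holder_nose","fat_holder_tail","fat_holder_shoulder"])
```

```text
[ 0.5988 -0.0397  0.1192  0.6515] [[0.2, 0.6], [-1.9, -0.9], [1.1, -0.4], [5.2, 2.2], [0.3, 2.4], [-4.4, 0.8], [-0.5, -3.5]]
[[ 0.537  -0.0471  0.1629]]
[[ 0.5687 -0.0199  0.1476]]
[[ 0.5742 -0.0659  0.1476]]
wrist fat_holder [([0.6, -0.3073, 0.0029], 0.79), ([0.724, -0.3732, -0.0019], 0.65)]
wrist fat_holder_nose [([0.6457, -0.216, 0.0116], 0.94)]
wrist fat_holder_tail [([0.6795, -0.3686, 0.0144], 0.72)]
wrist fat_holder_shoulder [([0.7672, -0.3835, 0.0127], 0.74), ([0.5453, -0.0459, 0.1593], 0.66), ([0.6159, -0.2693, 0.0136], 0.58), ([0.5659, -0.0211, 0.1487], 0.32)]
```

Request:
{"name": "send_rows", "arguments": {
  "motion": [
    {"x": -0.03,"y": -0.06,"z": 0.8,"spin": -1.2,"gripper": 0.6},
    {"x": -0.03,"y": -0.06,"z": 1.64,"spin": -1.2,"gripper": 0.6},
    {"x": -0.03,"y": -0.06,"z": 1.64,"spin": -1.2,"gripper": 0.1},
    {"x": -0.03,"y": -0.06,"z": 1.64,"spin": -1.2,"gripper": 0.1},
    {"x": -0.03,"y": -0.06,"z": 1.64,"spin": -1.6,"gripper": 0.1}
  ]
}}

```text
clock: 6.45
tool_pos: [0.5384, -0.0497, 0.1532]
orientation: [0.888, 0.46, 0.001, 0.004]
contact_force: [10.7, -9.8, -8.9]
opening: 0.0184
grasp_force: 19.3
```

Request:
{"name": "send_rows", "arguments": {
  "motion": [
    {"x": 0,"y": 0,"z": 0,"spin": 0,"gripper": 0.1},
    {"x": 0,"y": 0,"z": 0,"spin": 0,"gripper": 0.6},
    {"x": 0,"y": 0,"z": 0,"spin": 0,"gripper": 0.6},
    {"x": 0,"y": 0,"z": -0.7,"spin": 0,"gripper": 0.6},
    {"x": 0,"y": 0,"z": -1.6,"spin": 0,"gripper": 0.6}
  ]
}}

```text
clock: 7.08
tool_pos: [0.5334, -0.0463, 0.2322]
orientation: [0.888, 0.461, -0.001, -0.001]
contact_force: [0.1, -0.1, -0.5]
opening: 0.0512
grasp_force: 0.0
```

Run:
```python
from h import *
p,r,s=pose();print(p.round(4),r[:,1].round(3),s["joint_pos"].round(2))
im=ctrl.get_image("wrist");c=im[60:310,160:480]
cv2.imwrite("pics/w3.png",cv2.resize(c,(768,600),interpolation=3))
marks("wrist",["fat_holder","fat_holder_nose","fat_holder_tail","fat_holder_shoulder"])
```

```text
[ 0.5334 -0.0463  0.2322] [ 0.818 -0.575 -0.003] [-0.09  0.19 -0.2   1.18  0.    2.1 ]
wrist fat_holder [([0.7239, -0.3753, 0.0012], 0.79), ([0.5989, -0.3029, 0.0013], 0.68)]
wrist fat_holder_nose [([0.6454, -0.2139, 0.0071], 0.97)]
wrist fat_holder_tail [([0.6794, -0.3688, 0.0119], 0.84)]
wrist fat_holder_shoulder [([0.7638, -0.3802, 0.0119], 0.84), ([0.6166, -0.2709, 0.0098], 0.78)]
```

View pics/w3.png

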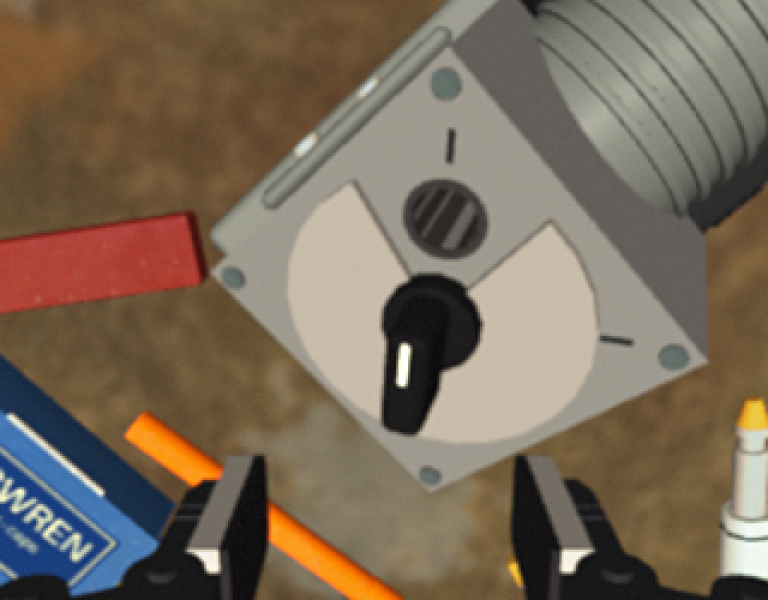

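Run:
```python
from h import *
from scipy.optimize import least_squares
obs=np.array([[446,218],[355,182],[550,222]],float)/2.4+[160,60]
def m(q,yaw):
    x,y,a=q
    return proj("wrist",g2w([polar(.034,.75,0),polar(.052,a+.62,.0046),polar(.052,a-.62,.0046)],(x,y),yaw))
for yaw in(.08,.105,.12):
    s=least_squares(lambda q:(m(q,yaw)-obs).ravel(),[.6,-.04,.7])
    x=s.x;print(yaw,x.round(4),(m(x,yaw)-obs).round(1).tolist(),g2w(polar(.034,.75,0),x[:2],yaw).round(4))
```

```text
0.08 [ 0.6035 -0.0425  0.7452] [[1.0, 0.7], [-1.4, -1.1], [0.4, 0.5]] [[ 0.5743 -0.0216  0.1476]]
0.105 [ 0.6038 -0.0415  0.7281] [[0.5, 0.6], [-1.3, -0.7], [0.8, 0.2]] [[ 0.574  -0.0213  0.1476]]
0.12 [ 0.604  -0.0409  0.7179] [[0.2, 0.5], [-1.2, -0.5], [1.0, 0.1]] [[ 0.5739 -0.0211  0.1476]]
```

Request:
{"name": "send_rows", "arguments": {
  "motion": [
    {"x": -3.88,"y": 4.11,"z": 0,"spin": -1.5,"gripper": 0.6},
    {"x": -3.88,"y": 4.11,"z": 0,"spin": -1.5,"gripper": 0.6},
    {"x": -3.88,"y": 4.11,"z": 0,"spin": -1.5,"gripper": 0.6},
    {"x": -3.88,"y": 4.11,"z": 1.5,"spin": -1.5,"gripper": 0.6},
    {"x": -3.88,"y": 4.11,"z": 2.2,"spin": -1.5,"gripper": 0.6}
  ]
}}

```text
clock: 7.95
tool_pos: [0.5891, -0.3143, 0.1396]
orientation: [0.856, 0.517, 0.0, 0.0]
contact_force: [0.5, 0.2, 0.4]
opening: 0.0514
grasp_force: 0.0
```

Run:
```python
from h import *
p,r,s=pose();print(p.round(4),r[:,0].round(3),r[:,1].round(3),s["joint_pos"].round(2))
im=ctrl.get_image("wrist");cv2.imwrite("pics/w4.png",im)
marks("wrist",["fat_holder","fat_holder_nose","fat_holder_tail","fat_holder_shoulder","slim_holder"])
print(proj("wrist",[[.590,-.323,.026],[.6485,-.212,.013],[.5765,-.35,.013]]).round())
```

```text
[ 0.5891 -0.3143  0.1396] [0.466 0.885 0.   ] [ 0.885 -0.466  0.001] [-0.49  0.48 -0.01  1.08  0.    1.56]
wrist fat_holder [([0.5981, -0.303, 0.0003], 0.65), ([0.7222, -0.3728, -0.0046], 0.58)]
wrist fat_holder_nose [([0.8311, -0.3831, 0.0124], 0.89), ([0.6442, -0.2152, 0.0075], 0.88)]
wrist fat_holder_tail [([0.6786, -0.3687, 0.0144], 0.89), ([0.5742, -0.3462, 0.0126], 0.66)]
wrist fat_holder_shoulder [([0.6148, -0.2682, 0.0095], 0.9), ([0.7642, -0.3824, 0.0129], 0.79)]
wrist slim_holder [([0.4957, -0.3256, 0.0025], 0.76), ([0.5993, -0.303, 0.001], 0.38)]
[[329. 207.]
 [330.  53.]
 [329. 233.]]
```

View pics/w4.png

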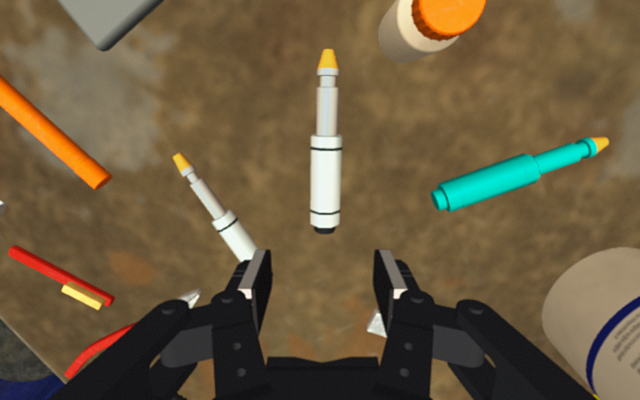

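Request:
{"name": "send_rows", "arguments": {
  "motion": [
    {"x": -0.15,"y": 0.04,"z": 1.2,"spin": 0.3,"gripper": 0.6},
    {"x": -0.15,"y": 0.04,"z": 2.4,"spin": 0.3,"gripper": 0.6},
    {"x": -0.15,"y": 0.04,"z": 2.72,"spin": 0.3,"gripper": 0.6},
    {"x": -0.15,"y": 0.04,"z": 2.72,"spin": 0.3,"gripper": 0.2},
    {"x": -0.15,"y": 0.04,"z": 2.72,"spin": 0.3,"gripper": 0.2}
  ],
  "newtons": 20
}}

```text
clock: 8.88
tool_pos: [0.5894, -0.3202, 0.0083]
orientation: [0.862, 0.507, 0.001, 0.002]
contact_force: [-0.3, -0.3, -0.4]
opening: 0.0256
grasp_force: 24.2
```

Request:
{"name": "send_rows", "arguments": {
  "motion": [
    {"x": 0,"y": 0,"z": 0,"spin": 0,"gripper": 0.2},
    {"x": 0,"y": 0,"z": 0,"spin": 0,"gripper": 0.2}
  ]
}}

```text
clock: 9.12
tool_pos: [0.5889, -0.3202, 0.0077]
orientation: [0.862, 0.506, 0.001, 0.002]
contact_force: [-0.1, 0.3, 7.6]
opening: 0.0251
grasp_force: 25.1
```

Request:
{"name": "send_rows", "arguments": {
  "motion": [
    {"x": 0.05,"y": 0,"z": -0.35,"spin": 0,"gripper": 0.2},
    {"x": 0.15,"y": 0,"z": -0.66,"spin": 0,"gripper": 0.2},
    {"x": 0.33,"y": 0,"z": -1.05,"spin": 0,"gripper": 0.2},
    {"x": 0.58,"y": 0,"z": -1.4,"spin": 0,"gripper": 0.2}
  ]
}}

```text
clock: 9.62
tool_pos: [0.6019, -0.2936, 0.077]
orientation: [0.862, 0.506, 0.0, 0.0]
contact_force: [-0.1, -0.2, -1.5]
opening: 0.0252
grasp_force: 24.1
```

Run:
```python
from h import *
p,r,s=pose();print(p.round(4),r[:,0].round(3),s["opening"],s["grasp_force"],s["contact_force"].round(1))
im=ctrl.get_image("side")
w=ctrl.get_image("wrist")
a=cv2.resize(im[220:320,290:450],(640,400),interpolation=3)[:,:400]
b=cv2.resize(w,(400,250))
cv2.imwrite("pics/v5.png",np.hstack([a,np.vstack([b,np.zeros((150,400,3),np.uint8)])]))
for c in("side","wrist"): marks(c,["fat_holder_nose","fat_holder_tail","fat_holder_shoulder"])
```

```text
[ 0.6019 -0.2936  0.077 ] [0.487 0.873 0.   ] 0.025214167346591137 24.140800056047738 [-0.1 -0.2 -1.5]
side fat_holder_nose [([0.8284, -0.3895, 0.0146], 0.74), ([0.6608, -0.1876, 0.0848], 0.65)]
side fat_holder_tail [([0.5878, -0.3248, 0.0812], 0.77), ([0.6777, -0.372, 0.0146], 0.77)]
side fat_holder_shoulder [([0.7663, -0.3822, 0.0108], 0.89), ([0.6265, -0.2442, 0.0844], 0.87)]
wrist fat_holder_nose []
wrist fat_holder_tail [([0.6779, -0.3701, 0.0151], 0.95), ([0.5869, -0.3184, 0.0806], 0.89)]
wrist fat_holder_shoulder [([0.7653, -0.3811, 0.0124], 0.78), ([0.6334, -0.241, 0.0833], 0.65), ([0.6147, -0.2759, 0.0752], 0.59)]
```

View pics/v5.png

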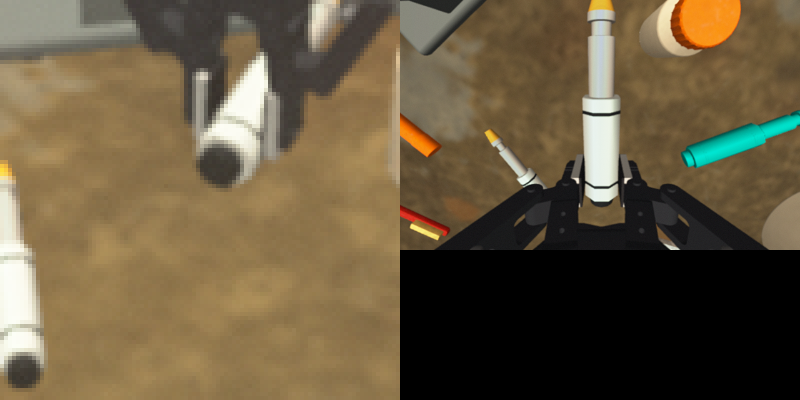

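The grip holds the holder level, since friction resists rotation. I'll lower it and slacken the grip in small steps so the nose swings down.

Request:
{"name": "send_rows", "arguments": {
  "motion": [
    {"x": 0,"y": 0,"z": 0.6,"spin": 0,"gripper": 0.2},
    {"x": 0,"y": 0,"z": 0.9,"spin": 0,"gripper": 0.29},
    {"x": 0,"y": 0,"z": 0.9,"spin": 0,"gripper": 0.294}
  ]
}}

```text
clock: 10.4
tool_pos: [0.5995, -0.2935, 0.0281]
orientation: [0.862, 0.506, -0.001, -0.002]
contact_force: [0.5, 0.4, -0.8]
opening: 0.0248
grasp_force: 24.1
```

Request:
{"name": "send_rows", "arguments": {
  "motion": [
    {"x": 0,"y": 0,"z": 0,"spin": 0,"gripper": 0.297},
    {"x": 0,"y": 0,"z": 0,"spin": 0,"gripper": 0.297}
  ]
}}

```text
clock: 10.65
tool_pos: [0.602, -0.2945, 0.0312]
orientation: [0.862, 0.506, 0.0, 0.001]
contact_force: [0.1, 1.2, -1.5]
opening: 0.0254
grasp_force: 18.8
```

Request:
{"name": "send_rows", "arguments": {
  "motion": [
    {"x": 0,"y": 0,"z": 0,"spin": 0,"gripper": 0.3},
    {"x": 0,"y": 0,"z": 0,"spin": 0,"gripper": 0.3}
  ]
}}

```text
clock: 10.9
tool_pos: [0.6014, -0.2942, 0.0306]
orientation: [0.862, 0.506, 0.0, 0.0]
contact_force: [0.7, -0.5, -1.5]
opening: 0.0256
grasp_force: 11.2
```

Request:
{"name": "send_rows", "arguments": {
  "motion": [
    {"x": 0,"y": 0,"z": 0,"spin": 0,"gripper": 0.302},
    {"x": 0,"y": 0,"z": 0,"spin": 0,"gripper": 0.302}
  ]
}}

```text
clock: 11.15
tool_pos: [0.6012, -0.2941, 0.0301]
orientation: [0.862, 0.506, 0.0, 0.0]
contact_force: [-0.7, -0.3, -1.2]
opening: 0.0256
grasp_force: 6.1
```

Run:
```python
from h import *
p,r,s=pose();print(p.round(4),s["opening"],s["grasp_force"],s["contact_force"].round(1))
for c in("side","wrist"): ctrl.get_image(c);marks(c,["fat_holder_nose","fat_holder_tail","fat_holder_shoulder"])
```

```text
[ 0.6012 -0.2941  0.0301] 0.025627738008159633 6.094185913098045 [-0.7 -0.3 -1.2]
side fat_holder_nose [([0.6619, -0.188, 0.0351], 0.95), ([0.8295, -0.3889, 0.0123], 0.63)]
side fat_holder_tail [([0.3963, -0.1266, -0.001], 0.69), ([0.5891, -0.3264, 0.0359], 0.62), ([0.677, -0.3707, 0.0134], 0.59)]
side fat_holder_shoulder [([0.6295, -0.247, 0.0382], 0.78), ([0.7639, -0.3801, 0.0096], 0.78)]
wrist fat_holder_nose []
wrist fat_holder_tail [([0.6789, -0.3681, 0.013], 0.76)]
wrist fat_holder_shoulder [([0.6284, -0.2439, 0.0342], 0.94)]
```

Request:
{"name": "send_rows", "arguments": {
  "motion": [
    {"x": 0,"y": 0,"z": 0,"spin": 0,"gripper": 0.303},
    {"x": 0,"y": 0,"z": 0,"spin": 0,"gripper": 0.303}
  ]
}}

```text
clock: 11.8
tool_pos: [0.6013, -0.2941, 0.0302]
orientation: [0.862, 0.506, 0.0, 0.0]
contact_force: [-0.6, 0.5, -0.6]
opening: 0.0257
grasp_force: 3.5
```

```bash
cat > q.py <<'E'
from h import *
p,r,s=pose();print(p.round(4),s["opening"],s["grasp_force"],s["contact_force"].round(1))
for c in("side","wrist"): ctrl.get_image(c);marks(c,["fat_holder_nose","fat_holder_tail","fat_holder_shoulder"])
E
python3 q.py
```

```text
[ 0.6013 -0.2941  0.0302] 0.025729587962124916 3.5028835013508797 [-0.6  0.5 -0.6]
side fat_holder_nose [([0.6617, -0.188, 0.0079], 0.62), ([0.8291, -0.3896, 0.0125], 0.56)]
side fat_holder_tail [([0.6767, -0.3695, 0.0143], 0.66), ([0.5903, -0.3265, 0.0407], 0.58)]
side fat_holder_shoulder [([0.7649, -0.3811, 0.0115], 0.87), ([0.6243, -0.2501, 0.0235], 0.56)]
wrist fat_holder_nose [([0.6559, -0.1926, 0.0016], 0.69)]
wrist fat_holder_tail [([0.5874, -0.3202, 0.0414], 0.71), ([0.6784, -0.373, 0.0147], 0.57)]
wrist fat_holder_shoulder [([0.6277, -0.2424, 0.0181], 0.97)]
```

Request:
{"name": "send_rows", "arguments": {
  "motion": [
    {"x": 0.05,"y": 0,"z": -0.17,"spin": 0,"gripper": 0.303},
    {"x": 0.1,"y": 0,"z": -0.33,"spin": 0,"gripper": 0.303},
    {"x": 0.18,"y": 0,"z": -0.49,"spin": 0,"gripper": 0.303},
    {"x": 0.26,"y": 0,"z": -0.64,"spin": 0,"gripper": 0.303},
    {"x": 0.35,"y": 0,"z": -0.79,"spin": 0,"gripper": 0.303}
  ]
}}

```text
clock: 12.82
tool_pos: [0.61, -0.2785, 0.0703]
orientation: [0.862, 0.506, 0.0, 0.0]
contact_force: [0.0, 1.3, -0.5]
opening: 0.0258
grasp_force: 3.4
```

```bash
python3 q.py
```

```text
[ 0.61   -0.2785  0.0703] 0.02581474590999401 3.3524617112716726 [ 0.   1.3 -0.5]
side fat_holder_nose [([0.6589, -0.1938, 0.0056], 0.75), ([0.8267, -0.3893, 0.0139], 0.72), ([0.4956, -0.3246, 0.0015], 0.16)]
side fat_holder_tail [([0.6771, -0.3726, 0.0103], 0.89)]
side fat_holder_shoulder [([0.6314, -0.241, 0.0421], 0.69), ([0.7629, -0.3806, 0.01], 0.65)]
wrist fat_holder_nose [([0.6545, -0.195, -0.0022], 0.76)]
wrist fat_holder_tail [([0.6801, -0.3695, 0.0136], 0.71), ([0.5976, -0.3019, 0.0904], 0.66)]
wrist fat_holder_shoulder [([0.6317, -0.2397, 0.0371], 0.96), ([0.7672, -0.3812, 0.0123], 0.73)]
```

Request:
{"name": "send_rows", "arguments": {
  "motion": [
    {"x": 0.16,"y": 0,"z": -0.21,"spin": 0,"gripper": 0.303},
    {"x": 0.33,"y": 0,"z": -0.4,"spin": 0,"gripper": 0.303},
    {"x": 0.53,"y": 0,"z": -0.57,"spin": 0,"gripper": 0.303},
    {"x": 0.74,"y": 0,"z": -0.72,"spin": 0,"gripper": 0.303},
    {"x": 0.97,"y": 0,"z": -0.84,"spin": 0,"gripper": 0.303}
  ]
}}

```text
clock: 13.85
tool_pos: [0.6339, -0.2356, 0.1123]
orientation: [0.862, 0.506, 0.0, 0.0]
contact_force: [-0.5, -0.7, -0.9]
opening: 0.0261
grasp_force: 3.4
```

```bash
python3 q.py
```

```text
[ 0.6339 -0.2356  0.1123] 0.026126697263621244 3.437429219702608 [-0.5 -0.7 -0.9]
side fat_holder_nose [([0.8275, -0.3848, 0.0118], 0.97), ([0.6664, -0.1818, 0.0097], 0.78), ([0.3962, -0.1283, 0.0037], 0.63)]
side fat_holder_tail [([0.6743, -0.37, 0.0147], 0.71), ([0.6238, -0.2594, 0.1389], 0.55), ([0.5989, -0.0408, -0.0004], 0.44)]
side fat_holder_shoulder [([0.6443, -0.2169, 0.0675], 0.84), ([0.7647, -0.38, 0.0148], 0.79), ([0.5398, -0.0464, 0.161], 0.47)]
wrist fat_holder_nose [([0.8304, -0.3857, 0.0163], 0.63), ([0.655, -0.1868, 0.0014], 0.56)]
wrist fat_holder_tail [([0.6213, -0.2508, 0.1393], 0.86), ([0.6783, -0.3714, 0.0142], 0.71), ([0.6323, -0.2447, 0.0931], 0.29)]
wrist fat_holder_shoulder [([0.6476, -0.213, 0.0624], 0.9), ([0.7636, -0.3833, 0.0114], 0.82)]
```

Request:
{"name": "send_rows", "arguments": {
  "motion": [
    {"x": 0.12,"y": 0,"z": -0.06,"spin": 0,"gripper": 0.303},
    {"x": 0.26,"y": 0,"z": -0.12,"spin": 0,"gripper": 0.303},
    {"x": 0.26,"y": 0,"z": -0.12,"spin": 0,"gripper": 0.303}
  ]
}}

```text
clock: 14.62
tool_pos: [0.6404, -0.2246, 0.1181]
orientation: [0.862, 0.507, 0.0, 0.0]
contact_force: [-1.0, -0.2, -1.4]
opening: 0.0259
grasp_force: 3.5
```

```bash
python3 q.py
```

```text
[ 0.6404 -0.2246  0.1181] 0.02585593339117832 3.4593358800339047 [-1.  -0.2 -1.4]
side fat_holder_nose [([0.8276, -0.3868, 0.0122], 0.76), ([0.6698, -0.1755, 0.0124], 0.56)]
side fat_holder_tail [([0.6312, -0.2459, 0.1437], 0.6), ([0.6746, -0.3691, 0.0154], 0.59), ([0.5415, -0.0447, 0.1622], 0.52)]
side fat_holder_shoulder [([0.6485, -0.2069, 0.0718], 0.97), ([0.7653, -0.3807, 0.0113], 0.74), ([0.6673, -0.1734, 0.0138], 0.15)]
wrist fat_holder_nose [([0.6625, -0.1796, 0.006], 0.79), ([0.8324, -0.3877, 0.0116], 0.67)]
wrist fat_holder_tail [([0.6308, -0.2404, 0.144], 0.61)]
wrist fat_holder_shoulder [([0.6509, -0.2039, 0.0677], 0.85), ([0.7631, -0.3828, 0.0117], 0.68)]
```

Request:
{"name": "send_rows", "arguments": {
  "motion": [
    {"x": 0,"y": 0,"z": 0,"spin": 0,"gripper": 0.2},
    {"x": 0,"y": 0,"z": -0.5,"spin": 0,"gripper": 0.2},
    {"x": 0,"y": 0,"z": -1.7,"spin": 0,"gripper": 0.2},
    {"x": 0,"y": 0,"z": -2.9,"spin": 0,"gripper": 0.2},
    {"x": 0,"y": 0,"z": -4.2,"spin": 0,"gripper": 0.2}
  ],
  "newtons": 40
}}

```text
clock: 15.65
tool_pos: [0.6394, -0.225, 0.327]
orientation: [0.862, 0.506, 0.0, 0.0]
contact_force: [1.4, -0.5, -1.2]
opening: 0.0248
grasp_force: 39.9
```

Request:
{"name": "send_rows", "arguments": {
  "motion": [
    {"x": 0.4,"y": -0.8,"z": -0.2,"spin": 2,"gripper": 0.2},
    {"x": 0.8,"y": -1.7,"z": -0.2,"spin": 4,"gripper": 0.2},
    {"x": 1.2,"y": -2.5,"z": -0.2,"spin": 6,"gripper": 0.2},
    {"x": 1.6,"y": -3.4,"z": -0.2,"spin": 8,"gripper": 0.2},
    {"x": 2.1,"y": -4.33,"z": -0.2,"spin": 10,"gripper": 0.2}
  ]
}}

```text
clock: 16.27
tool_pos: [0.5007, -0.027, 0.3353]
orientation: [0.996, 0.091, 0.0, -0.0]
contact_force: [1.9, 1.5, -1.4]
opening: 0.0246
grasp_force: 40.0
```

Request:
{"name": "send_rows", "arguments": {
  "motion": [
    {"x": 0,"y": 0,"z": 0,"spin": 0.9,"gripper": 0.2},
    {"x": 0,"y": 0,"z": 0,"spin": 0.9,"gripper": 0.2}
  ]
}}

```text
clock: 16.52
tool_pos: [0.5016, -0.0275, 0.3355]
orientation: [0.998, 0.056, 0.0, 0.0]
contact_force: [0.2, -1.1, -1.1]
opening: 0.0248
grasp_force: 40.1
```

Run:
```python
from h import *
p,r,s=pose();print(p.round(4),r[:,0].round(3),s["joint_pos"].round(2))
ims=[ctrl.get_image(c) for c in("side","wrist","top")]
cv2.imwrite("pics/v6.png",np.hstack([cv2.resize(ims[0][60:210,230:390],(400,375),interpolation=3),cv2.resize(ims[1][:300],(400,188))if 0 else cv2.resize(ims[1],(400,375))]))
for c in("side","wrist","top"): marks(c,["fat_holder_nose","fat_holder_tail","fat_holder_shoulder","wide_guide"])
```

```text
[ 0.5016 -0.0275  0.3355] [0.994 0.112 0.001] [-0.05  0.11 -0.07  1.39 -0.    2.97]
side fat_holder_nose [([0.83, -0.389, 0.0128], 0.88), ([0.5585, -0.0182, 0.229], 0.85)]
side fat_holder_tail [([0.4832, -0.0357, 0.3624], 0.79), ([0.6769, -0.3705, 0.0129], 0.57)]
side fat_holder_shoulder [([0.7649, -0.3829, 0.0115], 0.72), ([0.7143, -0.2324, -0.0021], 0.53)]
side wide_guide [([0.5716, -0.0164, 0.1447], 0.65)]
wrist fat_holder_nose [([0.5521, -0.0255, 0.2233], 0.57)]
wrist fat_holder_tail [([0.6766, -0.3696, 0.0119], 0.82), ([0.4822, -0.0314, 0.3621], 0.81)]
wrist fat_holder_shoulder [([0.5244, -0.0231, 0.2864], 0.67)]
wrist wide_guide [([0.568, -0.0202, 0.1468], 0.92), ([0.3928, -0.1247, 0.003], 0.55), ([0.5256, -0.0222, 0.2829], 0.44)]
top fat_holder_nose [([0.8267, -0.3877, 0.0145], 0.98), ([0.5562, -0.0232, 0.2259], 0.57)]
top fat_holder_tail [([0.6742, -0.3705, 0.0139], 0.6)]
top fat_holder_shoulder [([0.7645, -0.3802, 0.0089], 0.96), ([0.5215, -0.029, 0.2888], 0.36), ([0.3975, -0.1287, 0.001], 0.34)]
top wide_guide [([0.5743, -0.0153, 0.1471], 0.81)]
```

View pics/v6.png

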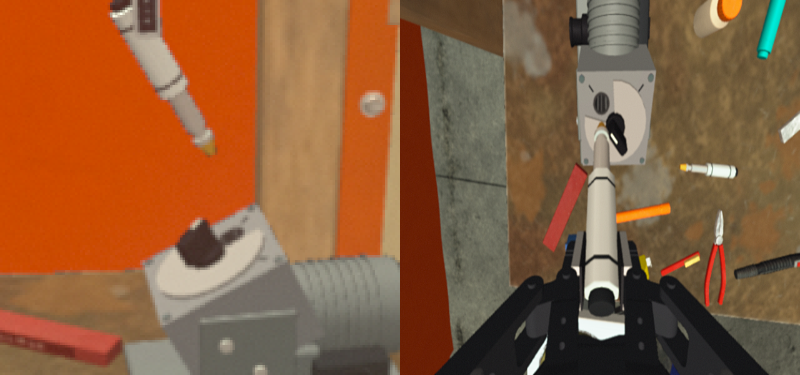

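Request:
{"name": "send_rows", "arguments": {
  "motion": [
    {"x": 0.05,"y": -0.04,"z": 0.6,"spin": 0,"gripper": 0.2},
    {"x": 0.11,"y": -0.07,"z": 1.14,"spin": 0,"gripper": 0.2},
    {"x": 0.11,"y": -0.07,"z": 1.14,"spin": 0,"gripper": 0.2}
  ]
}}

```text
clock: 17.65
tool_pos: [0.5055, -0.0237, 0.2763]
orientation: [0.998, 0.055, -0.002, -0.0]
contact_force: [-0.9, 1.0, -1.4]
opening: 0.0244
grasp_force: 40.1
```

Run:
```python
from h import *
p,r,s=pose();print(p.round(4),r[:,0].round(3),s["contact_force"].round(1))
G=np.array([.571,-.0195,.1476]);c=r
ims={c:ctrl.get_image(c) for c in("side","wrist","top")}
print({c:proj(c,[G,G+.025*np.array([-.423,-.047,.905])]).round().tolist() for c in ims})
for c in("side","wrist","top"): marks(c,["fat_holder_nose","fat_holder_tail","wide_guide"])
s=ims["side"];w=ims["wrist"]
q=proj("side",[G])[0].astype(int);v=proj("wrist",[G])[0].astype(int);t=proj("top",[G])[0].astype(int)
def crop(im,q,k,sz): 
    return cv2.resize(im[q[1]-k:q[1]+k,q[0]-k:q[0]+k],(sz,sz),interpolation=3)
print(q,v,t)
cv2.imwrite("pics/v7.png",np.hstack([crop(s,q,30,390),crop(w,v,45,390)]))
```

```text
[ 0.5055 -0.0237  0.2763] [ 0.994  0.111 -0.004] [-0.9  1.  -1.4]
{'side': [[322.0, 154.0], [317.0, 145.0]], 'wrist': [[324.0, 120.0], [324.0, 135.0]], 'top': [[257.0, 185.0], [256.0, 189.0]]}
side fat_holder_nose [([0.8301, -0.3872, 0.0121], 0.93), ([0.5603, -0.0187, 0.1694], 0.57), ([0.5692, -0.0183, 0.1465], 0.41)]
side fat_holder_tail [([0.6772, -0.3687, 0.0153], 0.95), ([0.4881, -0.0321, 0.3029], 0.9)]
side wide_guide [([0.5689, -0.0158, 0.1464], 0.83)]
wrist fat_holder_nose [([0.5575, -0.0187, 0.1678], 0.93), ([0.5676, -0.0201, 0.1503], 0.23)]
wrist fat_holder_tail [([0.6769, -0.3661, 0.0117], 0.73), ([0.4842, -0.0257, 0.3051], 0.69)]
wrist wide_guide [([0.5686, -0.0218, 0.1505], 0.59)]
top fat_holder_nose [([0.8287, -0.3886, 0.0154], 0.56), ([0.5632, -0.017, 0.1709], 0.55)]
top fat_holder_tail [([0.6765, -0.3686, 0.0127], 0.72)]
top wide_guide [([0.5709, -0.02, 0.1441], 0.6)]
[321 154] [324 119] [256 185]
```

View pics/v7.png

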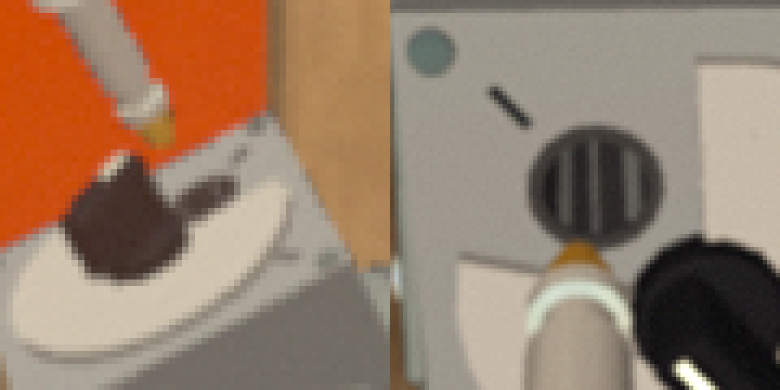

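Run:
```python
from h import *
from scipy.optimize import least_squares
G=np.array([.571,-.0195,.1476])
d=lambda c,D:proj(c,[G+D,G])@np.eye(2)
Rm=R.from_euler("z",.11).as_matrix()@np.c_[u,yy,n]
for side in([-7.2,-7.2],[-8,-8.5]):
    def res(D):
        a=proj("wrist",[G+D,G]);b=proj("side",[G+D,G])
        return np.r_[a[0]-a[1]-[-4.1,13.8],b[0]-b[1]-side]
    s=least_squares(res,[-.01,0,.025]);print(s.x.round(4),(Rm.T@s.x).round(4),s.fun.round(1))
```

```text
[-0.0109  0.0024  0.0165] [-0.0026  0.0035  0.0194] [-0.2  0.8  2.2  0.2]
[-0.0109  0.0024  0.0194] [-0.0013  0.0036  0.0221] [-0.2  1.1  3.   0.3]
```

Request:
{"name": "send_rows", "arguments": {
  "motion": [
    {"x": 0,"y": 0.06,"z": 0,"spin": 0,"gripper": 0.2},
    {"x": 0.09,"y": 0.06,"z": 0.18,"spin": 0,"gripper": 0.2},
    {"x": 0.18,"y": 0.06,"z": 0.36,"spin": 0,"gripper": 0.2},
    {"x": 0.27,"y": 0.06,"z": 0.54,"spin": 0,"gripper": 0.2},
    {"x": 0.27,"y": 0.06,"z": 0.54,"spin": 0,"gripper": 0.2}
  ]
}}

```text
clock: 18.88
tool_pos: [0.5202, -0.0252, 0.2498]
orientation: [0.998, 0.055, -0.001, -0.0]
contact_force: [-0.3, -0.4, -0.9]
opening: 0.0248
grasp_force: 40.1
```

Request:
{"name": "send_rows", "arguments": {
  "motion": [
    {"x": 0.05,"y": 0,"z": 0.1,"spin": 0,"gripper": 0.2},
    {"x": 0.09,"y": 0,"z": 0.18,"spin": 0,"gripper": 0.2},
    {"x": 0.13,"y": 0,"z": 0.27,"spin": 0,"gripper": 0.2},
    {"x": 0.13,"y": 0,"z": 0.27,"spin": 0,"gripper": 0.2}
  ],
  "newtons": 20
}}

```text
clock: 19.38
tool_pos: [0.5269, -0.0246, 0.2372]
orientation: [0.998, 0.055, -0.0, -0.0]
contact_force: [0.8, -0.8, -1.4]
opening: 0.0247
grasp_force: 40.1
```

Run:
```python
from h import *
p,r,s=pose();print(p.round(4),s["contact_force"].round(1))
ims={c:ctrl.get_image(c) for c in("side","wrist")}
for c in("side","wrist"): marks(c,["fat_holder_shoulder","fat_holder_tail"])
s=ims["side"][95:185,275:365];w=ims["wrist"][60:240,230:410]
cv2.imwrite("pics/v8.png",np.hstack([cv2.resize(a,(390,390),interpolation=3) for a in(s,w)]))
```

```text
[ 0.5269 -0.0246  0.2372] [ 0.8 -0.8 -1.4]
side fat_holder_shoulder [([0.5476, -0.0222, 0.1897], 0.66), ([0.7649, -0.38, 0.0123], 0.63), ([0.5097, -0.0349, 0.2639], 0.24)]
side fat_holder_tail [([0.5104, -0.0326, 0.2633], 0.95), ([0.677, -0.3697, 0.016], 0.85), ([0.5386, -0.048, 0.1628], 0.5)]
wrist fat_holder_shoulder [([0.5514, -0.0232, 0.1863], 0.56)]
wrist fat_holder_tail [([0.5062, -0.0275, 0.2638], 0.81), ([0.5779, -0.0192, 0.127], 0.62)]
```

View pics/v8.png

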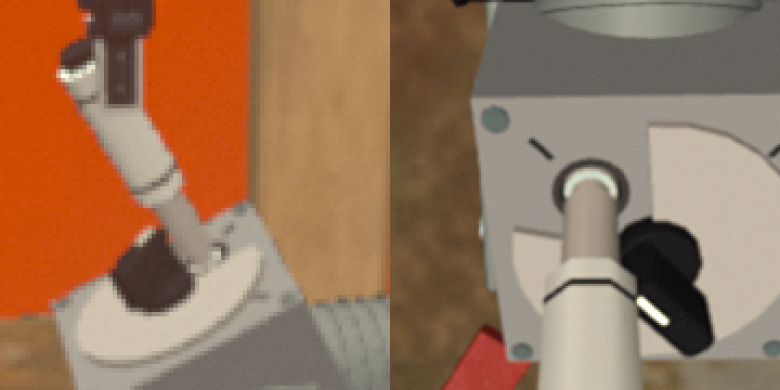

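Request:
{"name": "send_rows", "arguments": {
  "motion": [
    {"x": 0.04,"y": 0,"z": 0.09,"spin": 0,"gripper": 0.25},
    {"x": 0.09,"y": 0,"z": 0.18,"spin": 0,"gripper": 0.25},
    {"x": 0.13,"y": 0,"z": 0.27,"spin": 0,"gripper": 0.25},
    {"x": 0.17,"y": 0,"z": 0.36,"spin": 0,"gripper": 0.25},
    {"x": 0.17,"y": 0,"z": 0.36,"spin": 0,"gripper": 0.25}
  ],
  "newtons": 20
}}

```text
clock: 20.3
tool_pos: [0.5355, -0.0236, 0.2191]
orientation: [0.998, 0.055, -0.0, -0.0]
contact_force: [0.4, -0.7, -1.7]
opening: 0.0247
grasp_force: 40.1
```

Request:
{"name": "send_rows", "arguments": {
  "motion": [
    {"x": 0.04,"y": 0,"z": 0.09,"spin": 0,"gripper": 0.2},
    {"x": 0.08,"y": 0,"z": 0.17,"spin": 0,"gripper": 0.2},
    {"x": 0.12,"y": 0,"z": 0.25,"spin": 0,"gripper": 0.2},
    {"x": 0.12,"y": 0,"z": 0.25,"spin": 0,"gripper": 0.2}
  ],
  "newtons": 50
}}

```text
clock: 20.8
tool_pos: [0.542, -0.023, 0.2069]
orientation: [0.998, 0.055, 0.0, 0.0]
contact_force: [1.7, -0.2, -1.0]
opening: 0.0249
grasp_force: 52.1
```

Request:
{"name": "send_rows", "arguments": {
  "motion": [
    {"x": 0.04,"y": 0,"z": 0.09,"spin": 0,"gripper": 0.2},
    {"x": 0.08,"y": 0,"z": 0.17,"spin": 0,"gripper": 0.2},
    {"x": 0.08,"y": 0,"z": 0.17,"spin": 0,"gripper": 0.2}
  ],
  "newtons": 70
}}

```text
clock: 21.18
tool_pos: [0.5464, -0.0225, 0.1982]
orientation: [0.998, 0.055, 0.001, 0.0]
contact_force: [4.6, -0.1, -3.7]
opening: 0.0239
grasp_force: 69.1
```

Run:
```python
from h import *
p,r,s=pose();print(p.round(4),s["contact_force"].round(1),s["opening"])
for c in("side","wrist","top"): ctrl.get_image(c);marks(c,["fat_holder_shoulder","fat_holder_tail","wide_guide"])
```

```text
[ 0.5464 -0.0225  0.1982] [ 4.6 -0.1 -3.7] 0.023942595214800733
side fat_holder_shoulder [([0.5671, -0.0222, 0.1494], 0.89), ([0.7667, -0.3813, 0.0151], 0.75)]
side fat_holder_tail [([0.6797, -0.3713, 0.0126], 0.71), ([0.3826, 0.0581, -0.0009], 0.6), ([0.5269, -0.03, 0.2222], 0.58)]
side wide_guide [([0.5699, -0.0191, 0.1447], 0.58)]
wrist fat_holder_shoulder [([0.5717, -0.0198, 0.1471], 0.71)]
wrist fat_holder_tail [([0.5247, -0.0216, 0.2245], 0.88)]
wrist wide_guide [([0.5703, -0.0208, 0.1458], 0.68)]
top fat_holder_shoulder [([0.7682, -0.3752, 0.012], 0.75)]
top fat_holder_tail [([0.6758, -0.3691, 0.0136], 0.63), ([0.3968, -0.1295, -0.0002], 0.62)]
top wide_guide [([0.5756, -0.0174, 0.1476], 0.98)]
```

Request:
{"name": "send_rows", "arguments": {
  "motion": [
    {"x": 0.03,"y": 0,"z": 0.05,"spin": 0,"gripper": 0.2},
    {"x": 0.05,"y": 0,"z": 0.09,"spin": 0,"gripper": 0.2},
    {"x": 0.05,"y": 0,"z": 0.09,"spin": 0,"gripper": 0.2}
  ]
}}

```text
clock: 22.15
tool_pos: [0.5478, -0.0224, 0.1966]
orientation: [0.998, 0.055, 0.001, 0.0]
contact_force: [-4.9, 0.0, 17.9]
opening: 0.0242
grasp_force: 71.7
```

Request:
{"name": "send_rows", "arguments": {
  "motion": [
    {"x": 0.04,"y": 0,"z": 0.06,"spin": 0,"gripper": 0.2},
    {"x": 0.04,"y": 0,"z": 0.1,"spin": 0,"gripper": 0.2},
    {"x": 0.04,"y": 0,"z": 0.1,"spin": 0,"gripper": 0.2}
  ],
  "newtons": 100
}}

```text
clock: 22.52
tool_pos: [0.5488, -0.0224, 0.1966]
orientation: [0.998, 0.055, 0.001, 0.001]
contact_force: [-22.1, -0.4, 55.7]
opening: 0.0233
grasp_force: 98.5
```

Run:
```python
from h import *
p,r,s=pose();print(p.round(4),s["contact_force"].round(1),s["torque"].round(2),s["opening"])
ims={c:ctrl.get_image(c) for c in("side","wrist")}
for c in("side","wrist"): marks(c,["fat_holder_shoulder","fat_holder_tail","fat_holder"])
s=ims["side"][95:185,275:365];w=ims["wrist"][60:240,230:410]
cv2.imwrite("pics/v9.png",np.hstack([cv2.resize(a,(390,390),interpolation=3) for a in(s,w)]))
```

```text
[ 0.5488 -0.0224  0.1966] [-22.1  -0.4  55.7] [-0.06  5.25  0.06] 0.02330138030945335
side fat_holder_shoulder [([0.5688, -0.0221, 0.15], 0.68), ([0.7647, -0.3832, 0.0134], 0.61)]
side fat_holder_tail [([0.5331, -0.0316, 0.224], 0.68), ([0.6781, -0.3708, 0.0143], 0.67)]
side fat_holder [([0.541, -0.02, 0.1769], 0.61), ([0.7233, -0.3748, 0.0016], 0.61)]
wrist fat_holder_shoulder [([0.5706, -0.0202, 0.146], 0.88), ([0.5293, -0.0248, 0.2248], 0.61)]
wrist fat_holder_tail [([0.5312, -0.0216, 0.2215], 0.97)]
wrist fat_holder [([0.5459, -0.0227, 0.1763], 0.91)]
```

View pics/v9.png

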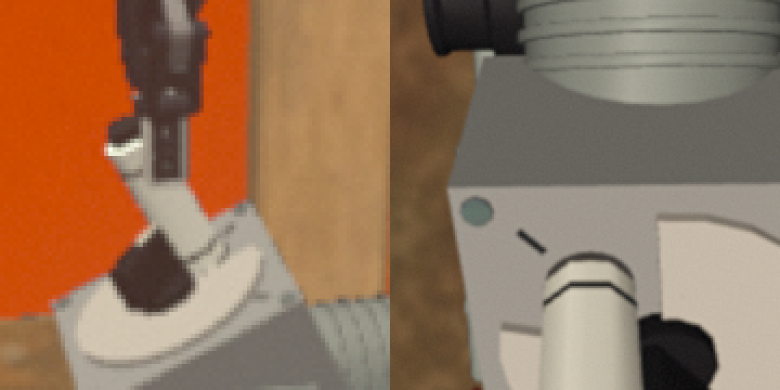

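Request:
{"name": "send_rows", "arguments": {
  "motion": [
    {"x": -0.05,"y": 0,"z": -0.1,"spin": 0,"gripper": 0.2},
    {"x": -0.05,"y": 0,"z": -0.1,"spin": 0,"gripper": 0.5},
    {"x": -0.05,"y": 0,"z": -0.1,"spin": 0,"gripper": 0.5},
    {"x": -0.05,"y": 0,"z": -0.8,"spin": 0,"gripper": 0.5},
    {"x": -0.05,"y": 0,"z": -2,"spin": 0,"gripper": 0.5}
  ]
}}

```text
clock: 23.55
tool_pos: [0.5454, -0.0223, 0.2868]
orientation: [0.998, 0.055, -0.004, -0.0]
contact_force: [1.7, 0.6, -0.0]
opening: 0.0429
grasp_force: 0.0
```

Run:
```python
from h import *
p,r,s=pose();print(p.round(4),r[:,0].round(3),s["contact_force"].round(1),s["opening"])
ims={c:ctrl.get_image(c) for c in("side","wrist")}
for c in("side","wrist"): marks(c,["fat_holder_shoulder","fat_holder_tail","fat_holder","wide_guide"])
s=ims["side"][95:185,275:365];w=ims["wrist"][40:310,190:460]
cv2.imwrite("pics/v10.png",np.hstack([cv2.resize(a,(390,390),interpolation=3) for a in(s,w)]))
```

```text
[ 0.5454 -0.0223  0.2868] [ 0.994  0.111 -0.007] [ 1.7  0.6 -0. ] 0.042876335766430934
side fat_holder_shoulder [([0.7617, -0.3792, 0.0141], 0.87), ([0.5689, -0.0228, 0.1474], 0.75)]
side fat_holder_tail [([0.5363, -0.0291, 0.2258], 0.59), ([0.6769, -0.37, 0.0135], 0.56), ([0.4956, -0.3242, 0.0009], 0.47)]
side fat_holder [([0.5445, -0.0216, 0.1751], 0.72), ([0.7219, -0.3788, 0.0037], 0.66)]
side wide_guide [([0.5337, -0.0302, 0.2222], 0.58)]
wrist fat_holder_shoulder [([0.7657, -0.3814, 0.0118], 0.98), ([0.5703, -0.0191, 0.1437], 0.67)]
wrist fat_holder_tail [([0.5309, -0.0248, 0.225], 0.83), ([0.6777, -0.3695, 0.0124], 0.81)]
wrist fat_holder [([0.5454, -0.0243, 0.1788], 0.91), ([0.7225, -0.374, -0.0033], 0.6)]
wrist wide_guide [([0.5687, -0.0204, 0.1487], 0.86)]
```

View pics/v10.png

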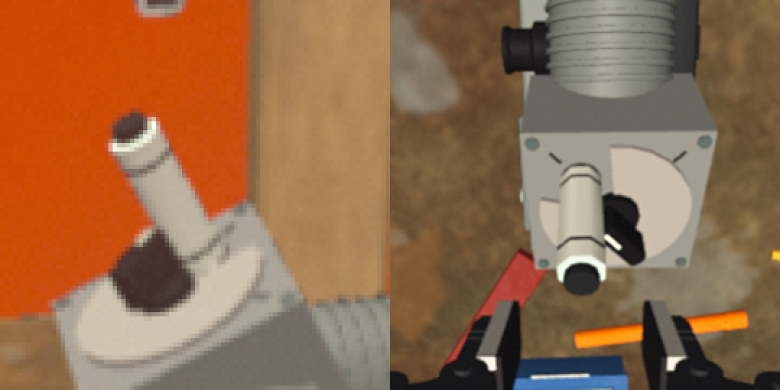

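```bash
python3 -c "
from h import *
print(ctrl.close_job())"
```

```text
the job is handed in; nothing more can be done
None
```

The job is handed in (no verdict was returned): the cover window is turned over the wide guide at about 0.73 rad, and the fat holder is pressed against a firm stop, upright in the guide and released. The arm is clear, and I never touched the other items or the turquoise look-alike.

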